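# Draw the pastry brush out of the half-covered tray

### The arm

A 7-joint arm with a two-finger parallel gripper is mounted at the origin on the work surface. World frame = base frame: x ahead of the robot, y to its left, z up, the work surface at z = 0. Lengths are in m, angles in rad, forces in N, time in s.
With the tool pointing down it reaches from about 0.35 to 0.9 m from the base axis. Payload 7.2 kg.
Tool frame: the origin (TCP) lies on the centre line of the jaws, within the pads' length; the fingertips stand 22 mm ahead of it and the grasp point (between the pads) lies 3 mm ahead of it; z points along the fingers, x is the direction in which the jaws open and shut, and the axes are right-handed (so a half turn about z gives the same grasp; the last joint's range is limited). The gripper opens to 85 mm and grips with 20 to 120 N. Pads are 22 mm wide; open, the fingers measure 114 mm over their backs; the gripper's body (76 mm by 85 mm) begins 54 mm behind the grasp point. The pads swing forward as they close: fully open they stand 13 mm farther back than shut.
Start: joints at [1.036, 0.411, -0.013, 1.596, 0.006, 1.134, -0.082], TCP at [0.281, -0.558, 0.253] pointing down, gripper open.
Joint ranges: [-2.95, 2.95], [-0.29, 1.99], [-1.47, 1.44], [0.14, 2.54], [-1.03, 4.17], [0.13, 1.85], [-2.86, 2.86]. Speed limits (rad/s): [2.39, 2.39, 3.01, 3.01, 3.14, 3.14, 3.14].

### API

Orientations are given as a unit quaternion [w, x, y, z].
In Python, from cell import r gives the robot as it stands. Calls block until the motion is done:
- r.move_to(position, orientation): joint-space move of the TCP to a pose.
- r.line_to(position, orientation=None, velocity=0.15): straight line of the TCP; orientation=None keeps the orientation; velocity is the mean speed in m/s.
- r.move_joints(angles): joint-space move.
- r.grip(opening, squeeze=None): finger opening in m; squeeze is the grip in N (None keeps the last); returns when the fingers have stopped.
- r.sleep(seconds).
- r.ik(position, orientation): joint angles nearest the present ones, or None.
- r.get_state(): the state.
- r.get_image(name): name is "side" or "top"; returns a dict with "img" (480x640x3 uint8, red, green, blue), "vfov" (degrees; the focal length in pixels is half the picture's height over the tangent of half this angle, whatever the lens; pixels are square), "cx", "cy" (the principal point, pixels), "world_from_camera" (4x4, takes a point from camera to world coordinates). Camera axes: x right, y down, z forward; pixel columns grow to the right and rows downward; lengths in m; the calibration is good to about 2 mm. A picture is of the moment at which its call begins. There is no depth.
A pose or a line that the arm cannot do raises r.PlanningError and nothing moves.
- r.finish_job(): hands the job in, once; it reports no verdict.
Trained networks look in a picture, given as the dict that the camera call returned (one of the last four; its "shot" number tells which), for a name from the list of things; names that differ only in an ending like _2 or _b are one class to them, and where a whole thing is asked for, a point or a joint stands for the part that bears it (a point fixed in the world has none). Each returns a list of dicts, best first, with "p" (0 to 1); they miss things now and then, are a little off and sometimes report something else, mostly with a low value. They report only what shows in the picture. A call takes as long as a camera call. They do not tell look-alikes from the thing itself.
- r.boxes_of(picture, thing): "extent" ([left, top, right, bottom] in pixels, round what is visible of it).
- r.pinpoint(picture, thing): "pixel" ([column, row] in pixels: a listed point, or the origin of a listed thing).
The state is a dict: "time_s": time; "joint_positions": joint angles; "qd": joint speeds; "tau": joint torques, N m; "eef_pos": TCP position; "tool_rot": TCP orientation; "force": force on the tool from outside, world axes, zero at the start; "torque": the same for the moment, N m; "grip_width": finger opening in m.
Only numpy, scipy, OpenCV 4.12 (cv2) and the standard library are available. Lean on these libraries where they do the work, as an engineer would, in place of code of your own. Each camera call takes 0.05 s, during which the arm holds its last target. There are 200 camera calls.

### The job

Turn the orange knob clockwise until its swing bar clicks over its detent and stays fully open, then grasp the pastry brush, tilt its handle end up and draw it diagonally out through the tray opening from under the cover. Finish still holding the brush in the gripper, at rest, with all of it a good 50 mm higher than the organiser's rim and touching nothing else. Leave the bar open and the other things on the counter undisturbed.

Things in the scene. Friction and masses are not known exactly. Their poses are not given: they have to be found in the camera images.
- organiser: White plastic organiser, fixed; origin under its centre, z up; 136 (its x) by 240 mm (its y). Two shut drawers, grey pull knobs on the +x face. On top a tray along its y: inside 126 by 230 mm, floor 74 and rim 150 mm above the counter, walls 5 mm. Two ribs across the tray floor, 6 mm thick, 34 mm high, at y -25 and +85 mm, carry the brush.
- cover_edge (a point): Middle of the free edge, at rim height, of a flat pale-blue cover, 4 mm thick, top flush with the rim, that roofs the tray from organiser y = -120 to -10 mm. From y = -10 to +115 mm the tray is open above.
- open_end_rim (a point): Middle of the top of the end wall at the open end of the tray (organiser x 0, y +117.5, z 150 mm).
- bar (a joint): Angle of the orange swing bar, rad: 0 = shut, along the organiser's +y over the middle of the opening; grows as bar and knob turn clockwise seen from above, to a stop at 1.4 = fully open, out over the organiser's +x side. A spring detent pushes it back to 0 below about 0.7 and on to 1.4 beyond; turning needs about 0.15 N m. Vertical axis through point knob_grip.
- knob_grip (a point): Point to grip on the knob, on the turning axis, 180 mm above the counter, over the cover (organiser x 0, y -65 mm). The knob is an upright orange fin in one piece with the bar: 14 mm thick, 44 mm long along the bar, from 161 to 195 mm above the counter. The point's y axis points along the bar to its tip.
- bar_tip (a point): Tip of the swing bar, 145 mm from the turning axis; the bar is 14 mm wide, 6 mm thick, its top 161 mm above the counter.
- brush: Loose pastry brush, 210 mm long, 14 mm thick, about 60 to 130 g, on the tray's ribs along the organiser's y (within 2 degrees). Origin at mid length and thickness, 115 mm above the counter at first, within 25 mm of the balance point; y axis to the handle end. Hard blue handle y -45 to +105 mm, 16 mm wide, the place to grip; red silicone head y -105 to -42 mm, 36 mm wide.
- handle_end (a point): Centre of the handle's end face (brush y +105 mm), at the open end of the tray.
- head_end (a point): Centre of the head's end face (brush y -105 mm), under the cover at the start.
- bowls: Bystander: two stacked clear glass bowls, one loose unit, 136 mm across, 80 mm high; origin at the centre of its underside.
- trivet: Bystander: wooden slatted trivet, 146 x 160 x 16 mm; origin at the centre of its underside.
- bento: Bystander: pink lidded bento box, 111 x 176 x 58 mm; origin at the centre of its underside.
- slicer: Bystander: aluminium egg slicer with wire frame, 85 x 130 mm, about 60 mm high; origin at the centre of its underside.
- jar: Bystander: small amber jar with steel cap, 64 mm across, 100 mm high; origin at the centre of its underside.
- mug: Bystander: blue mug, 80 mm across without its handle, 90 mm high; origin at the centre of its underside.
Not all that is in view belongs to the job. There is more than one size of the brush; the job needs the largest.

How it is judged:
On the way, in this order (a step that is already met when the one before it is completed fails the run):
1. the bar has clicked over and stands open, with the brush still down in the tray (value of joint bar above 1.25 rad and height (world z) of handle_end below 0.15 m), for 0.2 s.
2. the brush is tilted: handle end up through the opening, head still below the rim under the cover (height (world z) of handle_end above 0.16 m and height (world z) of head_end below 0.14 m and y of head_end in the frame of organiser below -0.01 m and y of handle_end in the frame of organiser above 0.02 m), for 0.1 s.
At the end, for the whole second after the job is handed in: The gripper holds the brush at rest (under 0.03 m/s), both of its ends more than 190 mm above the counter (40 mm above the organiser's rim), off the organiser and its bar; the bar stands open (over 1.25 rad) (height (world z) of each of handle_end, head_end above 0.19 m and contact force between the fingers and brush above 1 N and contact force between brush and organiser below 0.1 N and linear speed of brush below 0.03 m/s and value of joint bar above 1.25 rad); the arm keeps its last pose, push and grip.
It fails at once if a bystander is moved more than 25 mm (distance of any of bowls, trivet, bento, slicer, jar, mug from where it was at the start of the episode above 0.025 m).
It also fails if it takes over 48 s, if anything falls off the work surface, if the arm or the gripper's body presses on something with over 40 N, if the wrist force passes 120 N, or if a joint passes its speed limit or range.

## Working session

There is one attempt and no reset: what is moved stays moved. The work goes in short steps, each a Python script; the robot and the scene stay as the last script left them, time stands still between calls to the robot, and variables do not carry over. Pictures are saved under pics/ and viewed, about 8 in all and at most 12, crops included, and the job is handed in when it is done.

```bash
mkdir -p pics; ls
cat > h.py <<'E'
import numpy as np, cv2
from cell import r
def save(p,n): cv2.imwrite('pics/'+n+'.png',cv2.cvtColor(p['img'],cv2.COLOR_RGB2BGR))
def onz(p,px,z):
    f=240/np.tan(np.radians(p['vfov'])/2); T=np.array(p['world_from_camera'])
    d=T[:3,:3]@np.array([(px[0]-p['cx'])/f,(px[1]-p['cy'])/f,1]); o=T[:3,3]
    return o+d*(z-o[2])/d[2]
def proj(p,X):
    f=240/np.tan(np.radians(p['vfov'])/2); T=np.array(p['world_from_camera'])
    c=T[:3,:3].T@(np.array(X)-T[:3,3]); return np.array([p['cx']+f*c[0]/c[2],p['cy']+f*c[1]/c[2]])
E
python3 - <<'E'
from h import *
Z=dict(cover_edge=.15,open_end_rim=.15,knob_grip=.18,bar_tip=.161,brush=.115,handle_end=.115,organiser=0,bowls=0,trivet=0,bento=0,slicer=0,jar=0,mug=0)
for n in ('top','side'):
    p=r.get_image(n); save(p,n)
    T=np.array(p['world_from_camera']);print(n,T[:3,3].round(3),T[:3,2].round(2))
    for t,z in Z.items():
        for d in r.pinpoint(p,t)[:3]: print(t,round(d['p'],2),np.round(d['pixel'],1),onz(p,d['pixel'],z).round(4))
E
```

```text
pics
top [ 0.431 -0.026  1.526] [ 0.1   0.01 -0.99]
open_end_rim 0.84 [323.1 246.9] [5.507e-01 4.000e-04 1.500e-01]
knob_grip 0.74 [399.5 227.4] [ 0.5955 -0.1821  0.18  ]
bar_tip 0.93 [340.1 242.5] [ 0.5606 -0.0408  0.161 ]
brush 0.83 [361.1 316.6] [ 0.3819 -0.0935  0.115 ]
brush 0.58 [369.4 232.3] [ 0.5908 -0.1144  0.115 ]
brush 0.52 [387.8 163.4] [ 0.7664 -0.1613  0.115 ]
handle_end 0.83 [413.2 168.7] [ 0.753  -0.2253  0.115 ]
handle_end 0.75 [386.5 328.9] [ 0.3523 -0.1558  0.115 ]
handle_end 0.61 [329.9 249.8] [ 0.5466 -0.0159  0.115 ]
organiser 0.68 [367.5 239.2] [ 0.5851 -0.1164  0.    ]
bowls 0.69 [309.  167.8] [0.781  0.0432 0.    ]
trivet 0.74 [176.4 300.1] [0.419  0.3958 0.    ]
bento 0.63 [159.2 248.4] [0.5579 0.4471 0.    ]
slicer 0.62 [490.7 289.9] [ 0.4505 -0.4446  0.    ]
jar 0.93 [456.1 201.6] [ 0.6886 -0.3568  0.    ]
jar 0.72 [488.3 284.4] [ 0.4651 -0.4385  0.    ]
mug 0.73 [367.5 240.5] [ 0.5816 -0.1164  0.    ]
mug 0.67 [240.6 189.3] [0.7208 0.2297 0.    ]
mug 0.67 [368.3 234.1] [ 0.599  -0.1186  0.    ]
side [-0.062  0.602  1.089] [ 0.49 -0.46 -0.74]
cover_edge 0.
[... 278 characters left out ...]
51.8 205.1] [ 0.5766 -0.1122  0.161 ]
brush 0.87 [402.8 289.9] [ 0.3325 -0.0298  0.115 ]
brush 0.67 [347.9 211.3] [ 0.5993 -0.1233  0.115 ]
handle_end 0.71 [330.4 241. ] [ 0.5564 -0.0165  0.115 ]
handle_end 0.67 [332.  185.7] [ 0.6999 -0.1639  0.115 ]
handle_end 0.56 [424.9 279. ] [ 0.3171 -0.0911  0.115 ]
organiser 0.64 [348.  244.5] [ 0.5861 -0.1154  0.    ]
bowls 0.72 [258.4 235. ] [0.7878 0.0406 0.    ]
trivet 0.7 [237.7 407.7] [0.4231 0.3962 0.    ]
bento 0.86 [184.1 380.4] [0.5583 0.4439 0.    ]
bento 0.18 [217.1 285.3] [0.7246 0.2306 0.    ]
slicer 0.56 [455.3 209. ] [ 0.463  -0.4428  0.    ]
jar 0.62 [379.8 186.3] [ 0.6849 -0.358   0.    ]
mug 0.7 [217.3 284.7] [0.7258 0.2291 0.    ]
```

Run:
```python
import cv2
a=cv2.imread('pics/top.png')[130:350,220:520]; b=cv2.imread('pics/side.png')[110:330,220:520]
import numpy as np
cv2.imwrite('pics/c1.png',np.vstack([cv2.resize(a,(800,587),interpolation=2)]))
cv2.imwrite('pics/c2.png',cv2.resize(b,(800,587),interpolation=2))
```

```text
(no output)
```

View pics/c1.png

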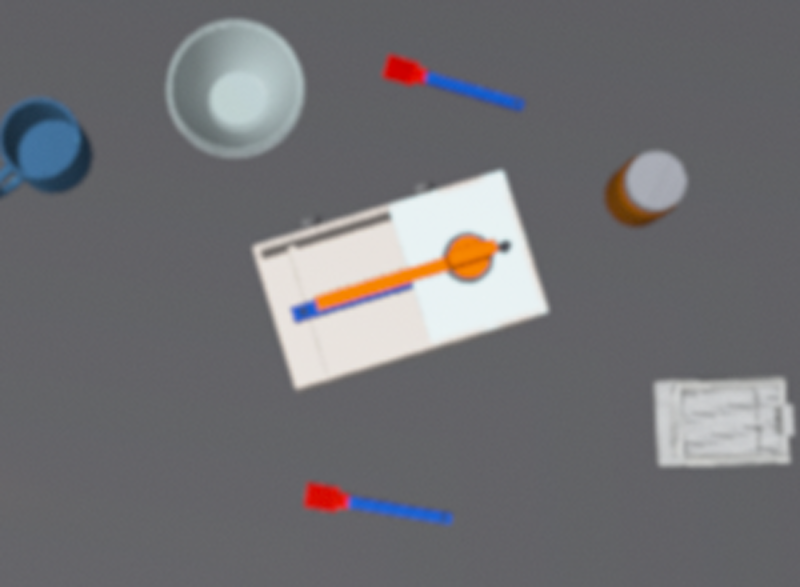

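View pics/c2.png

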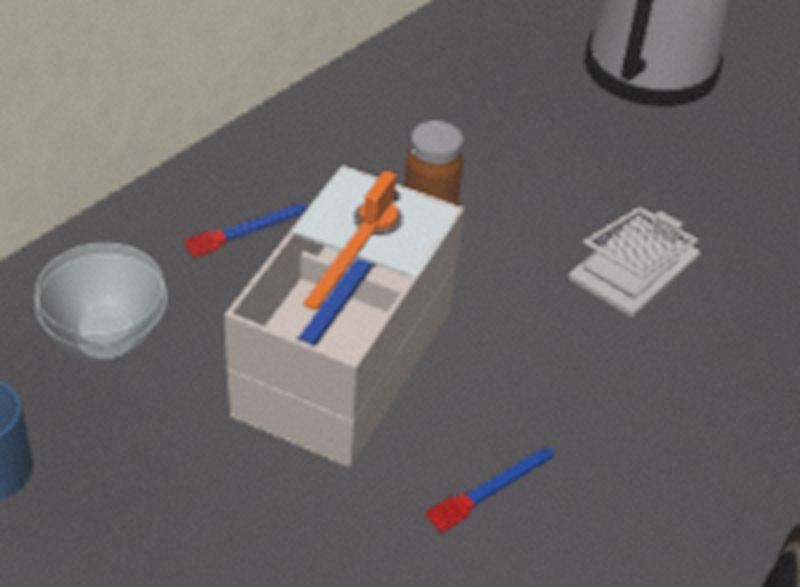

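The organiser shows with the bar shut. The rim corners in the crop are at about (252,245), (503,170), (548,312) and (297,389). The knob is at (468,257) and the brush lies under the bar. The two brushes on the counter are smaller decoys. Next I fit the organiser pose and turn the knob.

```bash
cat > fit.py <<'E'
from h import *
from scipy.optimize import least_squares
p=r.get_image('top'); s=r.get_image('side')
hsv=cv2.cvtColor(p['img'],cv2.COLOR_RGB2HSV)
m=((p['img'].min(2)>120)).astype('uint8'); m|=((hsv[...,0]<20)&(hsv[...,1]>180)&(hsv[...,2]>120)).astype('uint8')
m[:, :300]=0;m[:,430:]=0;m[:180]=0;m[285:]=0
m=cv2.morphologyEx(m,cv2.MORPH_OPEN,np.ones((3,3),'uint8'))
cs=max(cv2.findContours(m,0,1)[0],key=cv2.contourArea); rc=cv2.boxPoints(cv2.minAreaRect(cs))
W=np.array([onz(p,c,.15)[:2] for c in rc]); print('rect px',rc.round(1).tolist())
man=np.array([[252,245],[503,170],[548,312],[297,389]])/(800/300)+[220,130]
loc=np.array([[68,120],[68,-120],[-68,-120],[-68,120]])/1000
def res(v,C,):
    R=np.array([[np.cos(v[2]),-np.sin(v[2])],[np.sin(v[2]),np.cos(v[2])]])
    return ((R@loc.T).T+v[:2]-C).ravel()
order=[W[np.argmin([np.linalg.norm(a-b) for a in rc])] for b in man]
for C in (np.array([onz(p,c,.15)[:2] for c in man]),np.array(order)):
    f=least_squares(res,[.585,-.116,.25],args=(C,)); print(f.x.round(4),(f.fun*1000).round(1))
    v=f.x;R=np.array([[np.cos(v[2]),-np.sin(v[2])],[np.sin(v[2]),np.cos(v[2])]])
    for n,q in dict(knob=[0,-.065],rim=[0,.1175],tip=[0,.08],edge=[0,-.01]).items(): print(n,(R@q+v[:2]).round(4))
E
python3 fit.py
```

```text
rect px [[312.6000061035156, 220.60000610351562], [409.3999938964844, 191.0], [426.6000061035156, 247.1999969482422], [329.70001220703125, 276.70001220703125]]
[ 0.5816 -0.1137  0.2997] [-0.9 -0.8 -0.4  0.2  0.5 -0.3  0.8  0.9]
knob [ 0.6008 -0.1758]
rim [ 0.5469 -0.0015]
tip [ 0.558  -0.0373]
edge [ 0.5845 -0.1233]
[ 0.5835 -0.1127  0.2996] [-2.2 -4.6 -5.5  3.2  2.8  3.4  4.8 -2.1]
knob [ 0.6027 -0.1748]
rim [ 5.488e-01 -4.000e-04]
tip [ 0.5599 -0.0363]
edge [ 0.5864 -0.1222]
```

```bash
cat >> h.py <<'E'
from scipy.spatial.transform import Rotation as Ro
V=np.array([.583,-.1145]); YAW=.300
def ow(q,z=None):  # organiser -> world
    q=np.array(q,float); c,s=np.cos(YAW),np.sin(YAW)
    return np.array([c*q[0]-s*q[1]+V[0],s*q[0]+c*q[1]+V[1],q[2]])
def quat(yaw,tilt=0,flip=0):
    """tool z down, tool x along organiser +x turned by yaw (-x if flip); tilt>0 = brush handle end (+y) up"""
    B=np.diag([1.,-1,-1]) if not flip else np.diag([-1.,1,-1])
    q=(Ro.from_euler('z',YAW+yaw)*Ro.from_euler('x',tilt)*Ro.from_matrix(B)).as_quat()
    return [q[3],*q[:3]]
E
python3 - <<'E'
from h import *
print(r.get_state()['tool_rot'])
for f in (0,1):
  for yaw in (0,-.7,-1.4): 
    j=r.ik(ow([0,-.065,.188]),quat(yaw,0,f)); print('knob',f,yaw,None if j is None else np.round(j,2))
  for t in (-25,-15,0,15,30):
   for P in ([0,.045,.115],[0,.06,.17],[0,.14,.22],[0,.14,.33]):
    j=r.ik(ow(P),quat(0,np.radians(t),f)); print(f,t,P,None if j is None else np.round(j,2))
E
```

```text
[ 1.86022742e-05  8.51488079e-01 -5.24373960e-01  2.48958940e-05]
knob 0 0 [ 0.53  0.52 -0.46  1.64  0.26  1.05  0.3 ]
knob 0 -0.7 [ 0.44  0.5  -0.32  1.64  0.18  1.03 -0.34]
knob 0 -1.4 [ 0.34  0.48 -0.19  1.65  0.1   1.02 -0.98]
0 -25 [0, 0.045, 0.115] [ 0.17  0.52 -0.48  1.95  0.89  0.93 -0.58]
0 -25 [0, 0.06, 0.17] [ 0.23  0.45 -0.59  1.92  0.82  1.03 -0.52]
0 -25 [0, 0.14, 0.22] [ 0.21  0.41 -0.76  1.88  0.77  1.19 -0.6 ]
0 -25 [0, 0.14, 0.33] [ 0.28  0.3  -0.82  1.74  0.66  1.36 -0.43]
0 -15 [0, 0.045, 0.115] [ 0.32  0.52 -0.56  1.91  0.71  0.88 -0.36]
0 -15 [0, 0.06, 0.17] [ 0.38  0.46 -0.66  1.87  0.66  0.99 -0.32]
0 -15 [0, 0.14, 0.22] [ 0.3   0.38 -0.74  1.85  0.58  1.11 -0.4 ]
0 -15 [0, 0.14, 0.33] [ 0.33  0.27 -0.75  1.71  0.46  1.29 -0.25]
0 0 [0, 0.045, 0.115] [ 0.48  0.55 -0.59  1.83  0.39  0.88  0.  ]
0 0 [0, 0.06, 0.17] [ 0.48  0.48 -0.62  1.8   0.33  0.97  0.03]
0 0 [0, 0.14, 0.22] [ 0.4   0.38 -0.67  1.8   0.27  1.05 -0.07]
0 0 [0, 0.14, 0.33] [ 0.43  0.29 -0.69  1.66  0.19  1.27  0.  ]
0 15 [0, 0.045, 0.115] [ 0.6   0.63 -0.61  1.73  0.12  0.97  0.3 ]
0 15 [0, 0.0
[... 1223 characters left out ...]
.17] [ 0.01  0.4   0.    1.83 -0.    0.91 -2.82]
1 0 [0, 0.14, 0.22] [-1.    0.59  1.26  1.89 -0.62  1.14 -2.34]
1 0 [0, 0.14, 0.33] [-1.05  0.41  1.27  1.74 -0.41  1.3  -2.53]
1 15 [0, 0.045, 0.115] [ 0.14  0.55  0.05  1.77 -0.31  0.97 -2.47]
1 15 [0, 0.06, 0.17] [ 0.13  0.47  0.03  1.74 -0.28  1.06 -2.53]
1 15 [0, 0.14, 0.22] [ 0.08  0.36 -0.07  1.78 -0.25  1.09 -2.7 ]
1 15 [0, 0.14, 0.33] [ 0.11  0.27 -0.1   1.64 -0.23  1.32 -2.77]
1 30 [0, 0.045, 0.115] [ 0.24  0.66  0.06  1.67 -0.51  1.19 -2.27]
1 30 [0, 0.06, 0.17] [ 0.22  0.58  0.06  1.66 -0.49  1.26 -2.33]
1 30 [0, 0.14, 0.22] [ 0.15  0.45  0.    1.73 -0.5   1.25 -2.46]
1 30 [0, 0.14, 0.33] [ 0.15  0.35  0.    1.6  -0.47  1.45 -2.57]
```

Run:
```python
from h import *
r.grip(.06,60)
K=ow([0,-.065,.19])
r.move_to(K+[0,0,.09],quat(0))
r.line_to(K,quat(0))
r.grip(0.0,60)
s=r.get_state(); print(s['time_s'],s['grip_width'],np.round(s['force'],1),np.round(s['eef_pos'],4))
p=r.get_image('side');save(p,'g1'); cv2.imwrite('pics/g1c.png',cv2.resize(p['img'][90:270,220:460,::-1],(800,600),interpolation=2))
```

```text
4.925 0.012818400555006467 [-7.9 -1.1  7.8] [ 0.601  -0.1772  0.1909]
```

View pics/g1c.png

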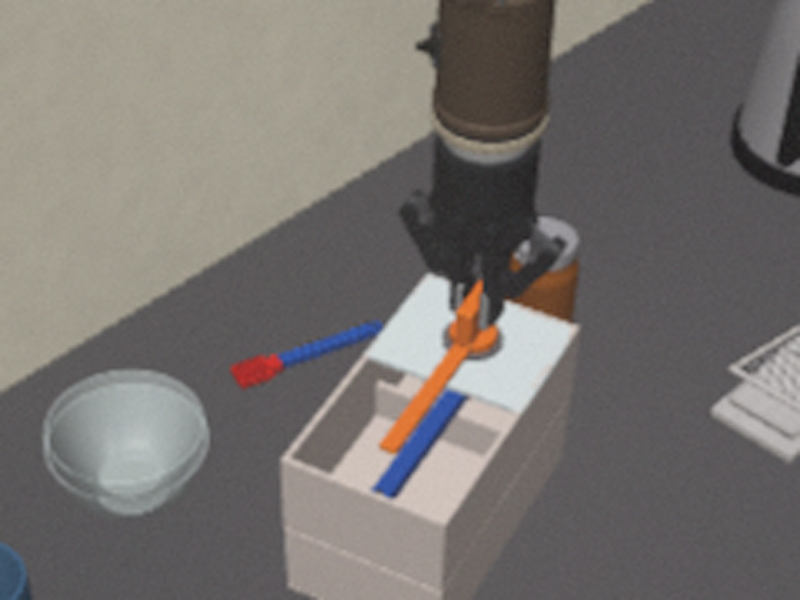

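The fin is gripped with a width of about 13 mm. Now I turn it clockwise.

Run:
```python
from h import *
K=ow([0,-.065,.19])+[-.0005,0,0]
for a in np.arange(.2,1.41,.2):
    r.move_to(K,quat(-a)); s=r.get_state()
    print(round(a,1),round(s['time_s'],2),np.round(s['force'],1),np.round(s['torque'],2),round(s['grip_width'],4))
```

```text
0.2 5.27 [-7.8 -0.   6.5] [-0.15  1.57  0.15] 0.0129
0.4 5.56 [-10.   -0.6  10. ] [-0.1   1.98  0.09] 0.0132
0.6 5.85 [-13.4  -0.2  11.6] [-0.    2.57  0.06] 0.0132
0.8 6.14 [-15.5   0.8  13.4] [ 0.18  2.99 -0.  ] 0.013
1.0 6.43 [-17.1   1.9  14.8] [ 0.37  3.43 -0.07] 0.013
1.2 6.72 [-19.6   3.   16. ] [ 0.58  3.77 -0.12] 0.0133
1.4 7.02 [-20.8   4.6  17.6] [ 0.82  4.06 -0.  ] 0.013
```

Run:
```python
from h import *
r.grip(.06); K=ow([0,-.065,.19])
r.line_to(K+[0,0,.1]); r.move_to(ow([.0,-.1,.36]),quat(-.7))
r.move_to([.38,-.4,.34],quat(0))
s=r.get_state(); print(s['time_s'],np.round(s['force'],1))
Z=dict(cover_edge=.15,open_end_rim=.15,knob_grip=.18,bar_tip=.161,brush=.115,handle_end=.115)
for n in ('top','side'):
    p=r.get_image(n); save(p,n+'2')
    for t,z in Z.items():
        for d in r.pinpoint(p,t)[:3]:
            w=onz(p,d['pixel'],z); c,s_=np.cos(YAW),np.sin(YAW); e=w[:2]-V
            print(n,t,round(d['p'],2),w.round(4),'org',np.round([c*e[0]+s_*e[1],-s_*e[0]+c*e[1]],4))
    img=p['img']; hsv=cv2.cvtColor(img,cv2.COLOR_RGB2HSV)
    m=((abs(hsv[...,0].astype(int)-112)<14)&(hsv[...,1]>150)).astype('uint8')
    lo,hi=proj(p,ow([-.06,.0,.115])),proj(p,ow([.06,.115,.115]))
    ys,xs=np.nonzero(m); pts=np.array([onz(p,q,.122)[:2] for q in zip(xs,ys)])-V
    o=np.c_[c*pts[:,0]+s_*pts[:,1],-s_*pts[:,0]+c*pts[:,1]]
    o=o[(abs(o[:,0])<.063)&(o[:,1]>-.03)&(o[:,1]<.13)]
    print(n,'blue',len(o),o.min(0),o.max(0),np.polyfit(o[:,1],o[:,0],1))
a,b=[cv2.imread(f'pics/{n}2.png') for n in('top','side')]
cv2.imwrite('pics/c3.png',np.hstack([cv2.resize(a[170:300,300:440],(400,372),interpolation=2),cv2.resize(b[140:290,270:430],(400,372),interpolation=2)]))
```

```text
10.2083 [-0.2 -0.3 -0.2]
top cover_edge 0.96 [ 0.5835 -0.1171  0.15  ] org [-0.0003 -0.0026]
top open_end_rim 0.96 [ 0.5536 -0.0013  0.15  ] org [0.0054 0.1169]
top knob_grip 0.8 [ 0.5967 -0.1828  0.18  ] org [-0.0071 -0.0693]
top knob_grip 0.67 [0.5467 0.3945 0.18  ] org [0.1157 0.497 ]
top bar_tip 0.96 [ 0.7295 -0.1048  0.161 ] org [ 0.1428 -0.034 ]
top brush 0.85 [ 0.7657 -0.1679  0.115 ] org [ 0.1587 -0.105 ]
top brush 0.61 [ 0.5919 -0.1162  0.115 ] org [ 0.008  -0.0042]
top brush 0.59 [ 0.3736 -0.0851  0.115 ] org [-0.1914  0.09  ]
top handle_end 0.67 [ 0.5455 -0.0104  0.115 ] org [-0.005   0.1105]
top handle_end 0.64 [ 0.7553 -0.2249  0.115 ] org [ 0.132  -0.1563]
top blue 185 [-0.00641624 -0.00736475] [0.0041069  0.10210714] [ 0.00533798 -0.00145664]
side cover_edge 0.92 [ 0.592  -0.1318  0.15  ] org [ 0.0035 -0.0192]
side cover_edge 0.67 [ 0.5825 -0.2195  0.15  ] org [-0.0315 -0.1002]
side open_end_rim 0.63 [0.5482 0.0066 0.15  ] org [0.0025 0.126 ]
side knob_grip 0.91 [ 0.5981 -0.1655  0.18  ] org [-0.0007 -0.0532]
side bar_tip 0.59 [ 0.4845 -0.0044  0.161 ] org [-0.0616  0.1343]
side bar_tip 0.56 [ 0.738  -0.1125  0.161 ] org [ 0.1487 -0.0439]
side brush 0.59 [ 0.7184 -0.1013  0.115 ] org [ 0.1333 -0.0274]
side brush 0.57 [ 0.5933 -0.1214  0.115 ] org [ 0.0078 -0.0097]
side brush 0.55 [ 0.3229 -0.0324  0.115 ] org [-0.2243  0.1553]
side handle_end 0.75 [ 0.689  -0.1598  0.115 ] org [ 0.0879 -0.0746]
side handle_end 0.62 [ 0.3092 -0.0891  0.115 ] org [-0.254   0.1052]
side handle_end 0.52 [ 0.5594 -0.0148  0.115 ] org [0.0069 0.1022]
side blue 165 [-0.00894518 -0.02802919] [0.00390981 0.08973111] [ 0.00388317 -0.00268765]
```

View pics/c3.png

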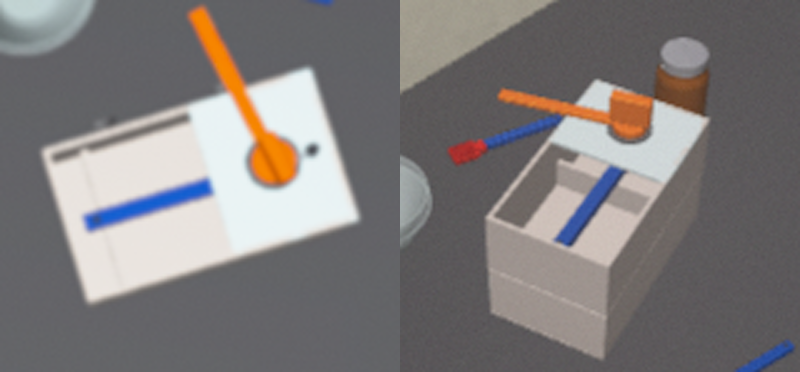

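The bar stands open. The brush lies along the organiser's y at x ≈ -2 mm, with its handle end at y ≈ 100 mm. Now I grasp it, pre-tilted by -10°.

```bash
cat >> h.py <<'E'
A=np.radians(-10); BX=-.002
def tcp(head,th):   # head end (organiser y,z), brush tilt -> TCP pose
    g=np.array(head)+.150*np.array([np.cos(th),np.sin(th)]); t=th+A
    g=g-.003*np.array([np.sin(t),-np.cos(t)])
    return ow([BX,g[0],g[1]]),quat(0,t)
def piv(s,deg):
    th=np.radians(deg); return tcp(np.array([-.019,.127])-s*np.array([np.cos(th),np.sin(th)]),th)
def go(pq,v): r.line_to(pq[0],pq[1],velocity=v)
def st():
    s=r.get_state(); print(round(s['time_s'],2),np.round(s['force'],1),round(s['grip_width'],4),np.round(s['eef_pos'],3))
E
python3 - <<'E'
from h import *
r.grip(.045,80)
P,q=tcp([-.110,.115],0)
r.move_to(ow([-.05,.05,.36]),q); r.move_to(P+[0,0,.12],q)
r.line_to(P,q,velocity=.12); st()
r.grip(0,80); st()
go(tcp([-.110,.127],0),.05); st()
for s,d in [(.09,4),(.088,8),(.087,12)]: go(piv(s,d),.06); st()
p=r.get_image('side'); save(p,'s3'); cv2.imwrite('pics/s3c.png',cv2.resize(p['img'][110:290,240:480,::-1],(800,600),interpolation=2))
E
```

```text
14.26 [-0.4  0.3 -0.3] 0.0451 [ 0.57  -0.076  0.119]
14.63 [-1.9  0.1  6.1] 0.0143 [ 0.569 -0.076  0.119]
15.03 [-0.2  0.  -1.4] 0.0146 [ 0.569 -0.076  0.13 ]
15.28 [-0.9 -0.6 -2.3] 0.0144 [ 0.569 -0.077  0.134]
15.53 [-1.   0.4 -1.6] 0.0143 [ 0.569 -0.076  0.138]
15.78 [ 0.6  0.4 -1. ] 0.0147 [ 0.568 -0.075  0.143]
```

View pics/s3c.png

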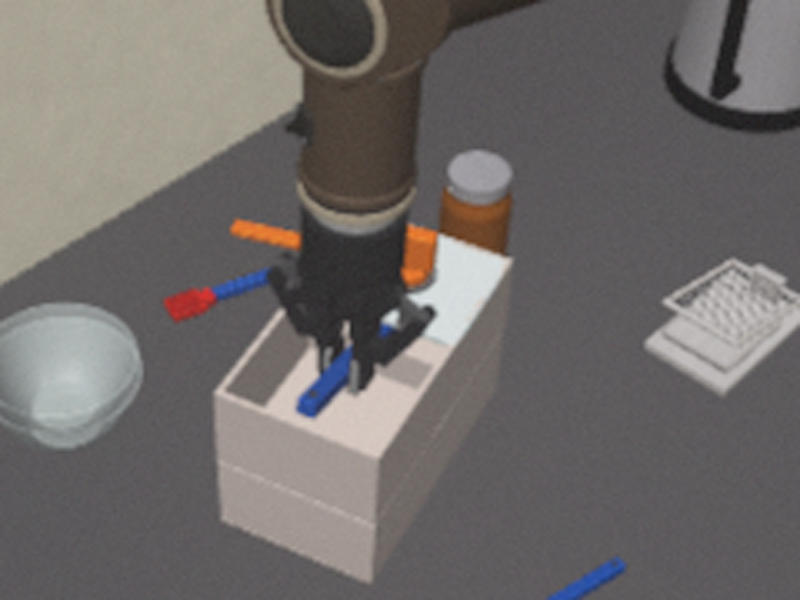

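The brush is held and tilting with its handle end rising. Wrist forces are low, about 1–2 N, and the bar is still open. I carry on with the tilt.

Run:
```python
from h import *
for s,d in [(.086,16),(.084,20),(.080,24),(.075,28)]: go(piv(s,d),.06); st()
r.sleep(.3)
p=r.get_image('side'); save(p,'s4'); cv2.imwrite('pics/s4c.png',cv2.resize(p['img'][110:290,240:480,::-1],(800,600),interpolation=2))
for d in r.pinpoint(p,'handle_end')[:3]: print(d)
th=np.radians(28); print('expected',proj(p,ow([BX,-.019+.135*np.cos(th),.127+.135*np.sin(th)])))
```

```text
16.07 [ 0.  -0.4 -2.6] 0.0148 [ 0.569 -0.076  0.147]
16.32 [-0.7  0.5 -2. ] 0.0145 [ 0.568 -0.075  0.152]
16.57 [ 0.   0.1 -1.9] 0.0144 [ 0.568 -0.074  0.158]
16.84 [-0.6  0.3 -1.7] 0.0148 [ 0.567 -0.071  0.164]
{'pixel': [334.1, 189.5], 'p': 0.72}
{'pixel': [427.3, 280.4], 'p': 0.56}
{'pixel': [328.5, 219.9], 'p': 0.41}
expected [332.92890667 220.41571065]
```

View pics/s4c.png

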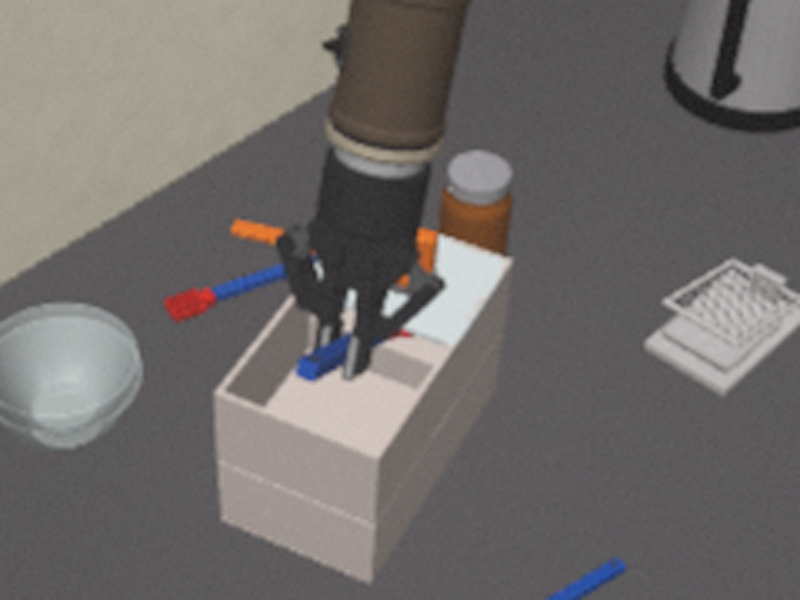

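The handle end is at full-image pixel (333,220), right where the model expects it, so there is no slip. The red head shows just under the cover edge. Now I draw it out.

Run:
```python
from h import *
for s in (.04,.005,-.03): go(piv(s,28),.08); st()
P,q=piv(-.03,28)
r.line_to(P+[0,0,.12],q,velocity=.1); r.sleep(.5); st()
p=r.get_image('side'); save(p,'s5'); cv2.imwrite('pics/s5c.png',cv2.resize(p['img'][60:300,200:520,::-1],(800,600),interpolation=2))
th=np.radians(28)
for s in (-.03,-.24): print('exp',proj(p,ow([BX,-.019-s*np.cos(th),.247-s*np.sin(th)])))
for t in('handle_end','head_end','bar_tip'): print(t,[(d['pixel'],d['p']) for d in r.pinpoint(p,t)[:3]])
```

```text
17.82 [ 0.5 -0.6 -1.3] 0.0146 [ 0.558 -0.041  0.182]
18.41 [ 0.3 -1.  -1.3] 0.0146 [ 0.549 -0.012  0.198]
18.99 [ 0.2 -0.3 -1.2] 0.0146 [0.54  0.018 0.215]
20.84 [ 0.2 -0.6 -1.2] 0.0147 [0.54  0.018 0.334]
exp [351.43175373 175.48792131]
exp [312.49503778 191.32435281]
handle_end [([425.2, 279.0], 0.75), ([310.4, 190.2], 0.64)]
head_end [([348.9, 176.1], 0.75), ([455.5, 209.7], 0.72), ([289.3, 203.6], 0.69)]
bar_tip [([310.8, 176.9], 0.7)]
```

View pics/s5c.png

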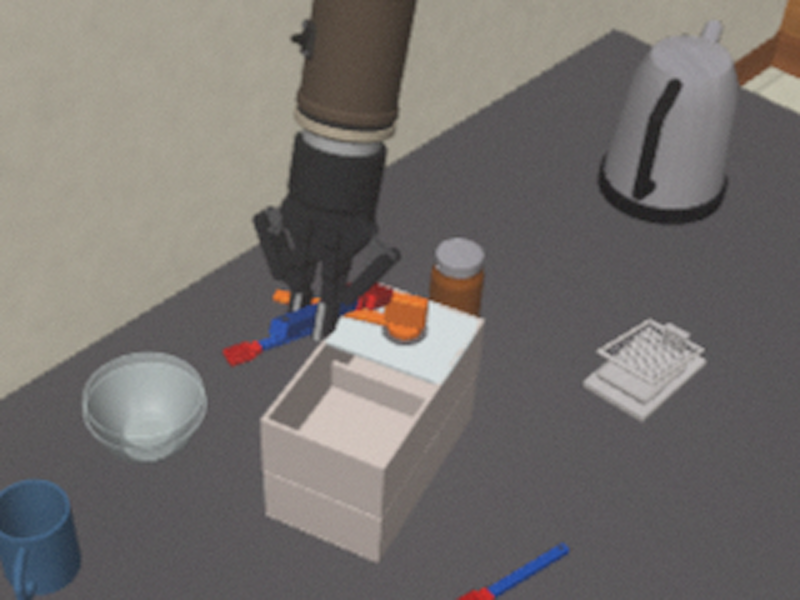

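The brush is out and held. Its ends match the model at pixels (351,175) and (312,191), which puts the head at about 247 mm and the handle end at about 346 mm. The bar is open and nothing else has moved.

```bash
python3 -c "
from h import *
st(); r.finish_job()"
```

```text
21.04 [-0.3 -0.4 -0.4] 0.0145 [0.54  0.018 0.334]
the job is handed in; nothing more can be done
```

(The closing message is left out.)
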